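# Close the boiler to the first click and switch on the heater

### The arm

A 6-joint arm with a two-finger parallel gripper is mounted at the origin on the work surface. World frame = base frame: x ahead of the robot, y to its left, z up, the work surface at z = 0. Lengths are in m, angles in degrees, forces in N, time in s.
With the tool pointing down it reaches from about 0.4 to 0.825 m from the base axis. Payload 7 kg.
Tool frame: the origin (TCP) lies at the very end of the fingers, on their centre line; the grasp point (between the pads) lies 19 mm behind it (ctrl.pinch_z is the distance from the TCP to the grasp point, in m); z points along the fingers, x is the direction in which the jaws open and shut, and the axes are right-handed (so a half turn about z gives the same grasp; the last joint's range is limited). The gripper opens to 88 mm and grips with 3 to 60 N. Pads are 19 mm wide; open, the fingers measure 130 mm over their backs; the gripper's body (78 mm by 193 mm) begins 47 mm behind the grasp point.
Start: joints at [-47.55, 20.546, 0.682, 0, -70.136, -16.507], TCP at [0.295, -0.607, 0.227] pointing down, gripper open.
Joint ranges: [-176.03, 176.03], [-82.01, 121.73], [-58.28, 71.71], [-173.87, 95.51], [-174.79, -0.11], [-173.66, 173.66]. Speed limits (degrees/s): [136.94, 136.94, 172.46, 180, 180, 180].

### API

Orientations are given as [roll, pitch, yaw] about the fixed x, y, z axes, in that order (R = Rz(yaw) Ry(pitch) Rx(roll)).
In Python, from plant import ctrl gives the robot as it stands.
- The arm moves only by the tool carry_out, never from a script. Its argument "increments" is a list of rows, each a list of 7 numbers: the turn, a rotation vector about the world's x, y, z in degrees, then the shift along the world's x, y, z in mm, then the closure, from 0 (fully open) to 1 (shut). In form: [[ax, ay, az, dx, dy, dz, grip], ...]. A call has 1 to 20 rows; each row is the pose to reach, as a shift and turn from the pose commanded when the call began; what a row does not reach only later rows make up. A row lasts 1/8 s, in which the tool goes at most 62.5 mm and 10.7 degrees, less where a joint would pass 70% of its speed; a pose out of reach is approached as far as the arm can. A call with a gripper value outside its range is refused whole. The fingers move at their own pace and stop on an object; the grip force is fixed at half the most. Time passes only in rows, so rows that repeat a pose let the fingers close. It gives the time, the measured TCP pose, the force and the opening at its end, in the units of the state.
- ctrl.get_obs(): the state, without advancing time (a new reading comes with each control period).
- ctrl.snapshot(name): name is "scene" or "top" or "wrist"; returns a dict with "pixels" (384x512x3 uint8, blue, green, red), "intrinsics" (3x3 intrinsics, pixels), "dist" ([k1, k2, p1, p2, k3] as OpenCV has them; the pictures are not rectified), "rvec" (rotation vector, rad) and "tvec" (3), from world to camera coordinates, as OpenCV has them; the wrist camera has in their place "hand_eye" (4x4, takes a point from camera to tool coordinates, whose origin is the TCP and whose axes are the tool frame's). Camera axes: x right, y down, z forward; pixel columns grow to the right and rows downward; lengths in m; the calibration is good to about 2 mm. A picture is of the moment at which its call begins: read the wrist's pose just before it. There is no depth.
- ctrl.close_job(): hands the job in, once; it reports no verdict.
Trained networks look in a picture, given as the dict that the camera call returned (one of the last four; its "shot" number tells which), for a name from the list of things; names that differ only in an ending like _2 or _b are one class to them, and where a whole thing is asked for, a point or a joint stands for the part that bears it (a point fixed in the world has none). Each returns a list of dicts, best first, with "confidence" (0 to 1); they miss things now and then, are a little off and sometimes report something else, mostly with a low value. They report only what shows in the picture. A call takes as long as a camera call. They do not tell look-alikes from the thing itself.
- ctrl.search_frame(picture, label): "centre" ([x, y, z] in m, in world coordinates, good to about 4 mm: the middle of the surface that is visible of it).
- ctrl.outline_of(picture, label): "pixels" (384x512 bool, what is visible of it).
The state is a dict: "clock": time; "joint_pos": joint angles; "qvel": joint speeds; "tau": joint torques, N m; "tool_pos": TCP position; "orientation": TCP orientation; "force": force on the tool from outside, world axes, zero at the start; "moment": the same for the moment, N m; "opening": finger opening in m.
Only numpy, scipy, OpenCV 4.12 (cv2) and the standard library are available. Lean on these libraries where they do the work, as an engineer would, in place of code of your own. Each camera call takes 0.05 s, during which the arm holds its last target. There are 200 camera calls.

### The job

The steam boiler has just been filled: screw its filler cap clockwise by the wing grip until it is home and the clutch clicks, and stop at the first click. Then throw the heater lever on the switch box fully over to on and let go. Leave the safety valve knob and the other things on the table as they are.

Things in the scene. Friction and masses are not known exactly. Their poses are not given: they have to be found in the camera images.
- cap (a joint): cap thread, rad, growing clockwise from above: how far the round grey skirt (68 across, 14 high) is screwed in. Starts between 0.3 and 1.2; fully home against its stop at 2.2, when the rib on the skirt's rim points at the fixed steel lug beside the neck (boiler's -x side). It does not visibly sink. Turning takes about 0.17 N m; it stays where left
- click (a joint): clutch, rad: how far the wing has slipped clockwise on the skirt. 0 (wing in line with the rib; cannot go below) to 0.06 (springy) until the skirt is home; then, against up to 0.27 N m, it climbs a tooth to 0.19, clicks over and its spring takes it on to a notch at 0.50, where it rests when let go (first click). Turned on, it climbs again and clicks a second time at 0.69. Turning back unscrews the cap
- wing (a point): black wing grip on top of the cap: an upright bar 60 long (this frame's x), 14 thick (y), standing 35 over a 48 wide, 5 high disc; ends alike. The point lies on the vertical turning axis, 12 below the bar's top, 23 above the disc's top, 175 above the table.
- boiler: white bench steam boiler, 260 (x) x 200 (y) x 120 high, fixed on the table, yaw within 0.3 rad; origin under its centre, on the table. Filler neck axis at x = -50, y = 0 in its frame (-x: towards the robot). A gauge (to 182 high) at x = 85, y = -55 and the safety valve at x = 85, y = 55 stand on its top
- valve_top (a point): centre of the top of the safety valve's small round black knob (34 across, 21 high), 158 above the table; not to be turned
- valve (a joint): safety-valve knob, rad, 0 as found; leave it
- heater (a joint): heater lever, rad: starts off, between 0 and 0.15 (leaning to the box's -x); pushed to the box's +x it reaches its on stop at 1.0, and stays where left. Moving it takes about 1 N at the ball
- heater_tip (a point): centre of the black ball (26 across) on the lever's end. The lever is a 10 thick rod, 80 from its pivot to this point; the pivot lies 62 above the table over the box's centre, axis along the box's y. Off, this point is up to 39 on the box's -x side, 132 above the table; on, as far on the +x side
- switchbox: grey heater switch box, 110 (x) x 80 (y) x 40 high, with a 70 x 50 x 25 aluminium lever block on it; fixed on the table, left or right of the boiler, yaw within 0.4 rad; origin under its centre on the table, z up
- bowl: empty glass bowl, 120 across, 65 high, open top; loose bystander; origin under its centre
- brush: round wooden clothes brush standing on its bristles, 46 across, 97 high; loose bystander; origin under its centre
- clapper: plain wooden pressing block, 200 x 60 x 35, lying flat; loose bystander; origin under its centre
- spool: white thread spool standing on end, 44 across, 50 high; loose bystander; origin under its centre
- jar: small amber glass jar with steel lid, 64 across, 85 high; loose bystander; origin under its centre
- weight: dark steel cloth weight with a small neck and button top, 72 across, 60 high; loose bystander; origin under its centre
Mind the look-alikes: they are no part of the job. What is shaped like the switchbox but pink is not meant.

How it is judged (in metres and radians):
On the way, in this order (a step that is already met when the one before it is completed fails the run):
1. the cap is home and its clutch has clicked once, the heater lever still off (value of joint cap above 2.05 rad and value of joint click between 0.36 and 0.62 rad and value of joint heater below 0.4 rad), for 0.2 s.
2. the heater lever is on (value of joint heater above 0.85 rad), for 0.2 s.
At the end, for the whole second after the job is handed in: The cap is screwed home (cap above 2.05), the clutch rests after its first click (click between 0.36 and 0.62), the heater lever is on (above 0.85 of 1.0), and all is let go and still (value of joint cap above 2.05 rad and value of joint click between 0.36 and 0.62 rad and value of joint heater above 0.85 rad and velocity of joint click below 0.05 rad/s and contact force between the fingers and anything else below 0.5 N); the robot touches nothing.
It fails at once if the clutch clicks a second time (click above 0.67) (value of joint click above 0.67 rad).
It fails at once if the heater lever is thrown on before the clutch has clicked (value of joint heater above 0.6 rad and value of joint click below 0.2 rad).
It fails at once if the safety valve knob is turned by more than 0.15 rad (value of joint valve above 0.15 rad).
It fails at once if a bystander is moved by more than 40 mm or tipped (distance of any of bowl, brush, clapper, spool, jar, weight from where it was at the start of the episode above 0.04 m or angle between any of bowl, brush, clapper, spool, jar, weight's own z axis and vertical above 0.5 rad).
It also fails if it takes over 64 s, if anything falls off the work surface, if the arm or the gripper's body presses on something with over 40 N, if the wrist force passes 120 N, or if a joint passes its speed limit or range.

## Working session

There is one attempt and no reset: what is moved stays moved. The work goes in short steps, Python scripts to look and compute and a tool call to move; the robot and the scene stay as the last step left them, time stands still between calls to the robot, and variables do not carry over. Pictures are saved under pics/ and viewed, about 8 in all and at most 12, crops included, and the job is handed in when it is done.

Besides the shell and the picture viewer there is one more tool, called as name([rows], argument=value, ...), one row to a line, values as JSON. carry_out: Moves the arm, as the interface text tells. Its arguments: {"type":"object","properties":{"increments":{"type":"array"}},"required":["increments"]}

```bash
mkdir -p pics; ls; cat > h.py <<'E'
from plant import ctrl
import numpy as np, cv2
from scipy.spatial.transform import Rotation as R
def pix2world(s,uv,z):
    n=cv2.undistortPoints(np.array([[uv]],float),np.array(s['intrinsics']),np.array(s['dist']))[0,0]
    if 'rvec' in s:
        Rm=cv2.Rodrigues(np.array(s['rvec'],float))[0]; t=np.array(s['tvec']).ravel()
        o=-Rm.T@t; d=Rm.T@np.array([n[0],n[1],1])
    else:
        T=s['T']; o=T[:3,3]; d=T[:3,:3]@np.array([n[0],n[1],1])
    return o+d*(z-o[2])/d[2]
def snap(name):
    ob=ctrl.get_obs(); s=ctrl.snapshot(name)
    if name=='wrist':
        T=np.eye(4);T[:3,:3]=R.from_euler('xyz',ob['orientation'],degrees=True).as_matrix();T[:3,3]=ob['tool_pos']
        s['T']=T@np.array(s['hand_eye'])
    return s
E
python3 - <<'E'
from h import *
print(ctrl.get_obs())
for n in ('top','scene'):
    s=snap(n); cv2.imwrite(f'pics/{n}0.png',s['pixels'])
    for l in ['wing','boiler','valve_top','heater_tip','switchbox','bowl','brush','clapper','spool','jar','weight','cap']:
        print(n,l,[(np.round(d['centre'],3).tolist(),round(d['confidence'],2)) for d in ctrl.search_frame(s,l)][:3])
E
```

```text
pics
{'clock': 0.0, 'joint_pos': array([-4.75495388e+01,  2.05894681e+01,  6.36231628e-01, -2.02384189e-02,
       -7.01368389e+01, -1.65071380e+01]), 'qvel': array([-0.01005681, -0.03080369, -0.01187912,  0.04779713, -0.00622248,
       -0.063209  ]), 'tau': array([-1.56618033e-03, -5.82715523e+01,  2.93035895e+01,  6.99687347e+00,
        6.42518105e-03, -1.58084058e-04]), 'tool_pos': array([ 0.29507466, -0.60655904,  0.2256632 ]), 'orientation': array([-1.79992646e+02, -9.17692333e-02,  1.15936426e+02]), 'force': array([-0.22318976,  0.59201157, -0.17103358]), 'moment': array([-0.04224967, -0.03167417,  0.03818898]), 'opening': 0.0878154071269371}
top wing [([0.551, 0.043, 0.168], 0.74)]
top boiler [([0.597, 0.033, 0.124], 0.63), ([0.378, 0.14, 0.054], 0.19)]
top valve_top []
top heater_tip [([0.391, -0.032, 0.022], 0.55)]
top switchbox [([0.454, -0.32, 0.038], 0.69), ([0.501, 0.327, 0.012], 0.3)]
top bowl [([0.499, 0.327, 0.011], 0.75)]
top brush []
top clapper [([0.717, -0.379, 0.036], 0.77), ([0.551, 0.042, 0.171], 0.16)]
top spool [([0.379, 0.142, 0.054], 0.68)]
top jar [([0.643, 0.351, 0.085], 0.64)]
top weight [([0.389, -0.03, 0.022], 0.52)]
top cap [([0.544, 0.044, 0.154], 0.77), ([0.719, -0.381, 0.038], 0.72)]
scene wing [([0.571, 0.036, 0.17], 0.87), ([0.738, -0.384, 0.031], 0.57)]
scene boiler [([0.657, 0.028, 0.12], 0.96)]
scene valve_top [([0.703, 0.074, 0.156], 0.52)]
scene heater_tip [([0.441, -0.337, 0.126], 0.67), ([0.257, -0.267, 0.122], 0.46)]
scene switchbox [([0.307, -0.253, 0.037], 0.87), ([0.291, -0.427, 0.038], 0.84), ([0.483, -0.322, 0.041], 0.78)]
scene bowl [([0.474, 0.325, 0.032], 0.95)]
scene brush [([0.39, -0.148, 0.048], 0.71)]
scene clapper [([0.741, -0.386, 0.031], 0.58)]
scene spool [([0.392, 0.144, 0.046], 0.69)]
scene jar [([0.666, 0.354, 0.075], 0.62), ([0.572, 0.042, 0.151], 0.17)]
scene weight []
scene cap [([0.574, 0.041, 0.151], 0.69), ([0.656, 0.028, 0.12], 0.48)]
```

View pics/top0.png

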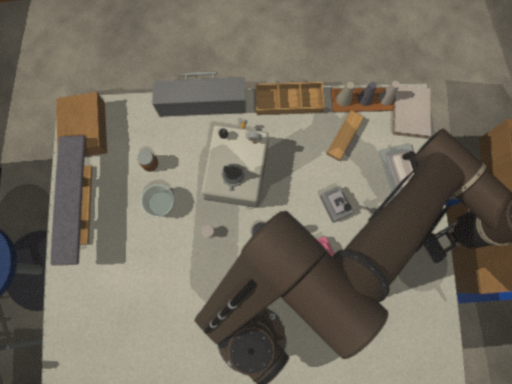

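View pics/scene0.png

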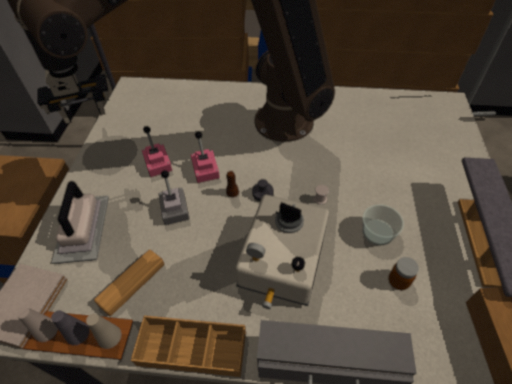

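carry_out([
  [0, 0, 0, 0, 0, 60, 0],
  [0, 0, 0, 20, 55, 110, 0],
  [0, 0, 0, 40, 110, 130, 0],
  [0, 0, 0, 60, 165, 150, 0],
  [0, 0, 0, 80, 220, 150, 0],
  [0, 0, 0, 100, 275, 150, 0],
  [0, 0, 0, 120, 330, 150, 0],
  [0, 0, 0, 140, 385, 150, 0],
  [0, 0, 0, 160, 440, 150, 0],
  [0, 0, 0, 180, 495, 150, 0],
  [0, 0, 0, 200, 550, 150, 0],
  [0, 0, 0, 220, 600, 150, 0],
  [0, 0, 0, 240, 650, 150, 0],
  [0, 0, 0, 240, 650, 150, 0],
  [0, 0, 0, 240, 650, 150, 0],
])

```text
clock: 3.18
tool_pos: [0.5352, 0.0431, 0.3765]
orientation: [-180.0, 0.0, 116.0]
force: [0.6, -0.4, -0.1]
opening: 0.0874
```

```bash
python3 - <<'E'
from h import *
o=ctrl.get_obs(); print(o['clock'],o['tool_pos'],o['orientation'],o['joint_pos'])
for n in ('wrist','top'):
    s=snap(n)
    if n=='wrist': cv2.imwrite(f'pics/{n}1.png',s['pixels'])
    for l in ['wing','cap','boiler','valve_top','switchbox','heater_tip']:
        print(n,l,[(np.round(d['centre'],3).tolist(),round(d['confidence'],2)) for d in ctrl.search_frame(s,l)][:3])
        if l in('wing','boiler','switchbox'):
          for d in ctrl.outline_of(s,l)[:1]:
            m=d['pixels'].astype(np.uint8); c=max(cv2.findContours(m,0,2)[0],key=cv2.contourArea)
            b=cv2.boxPoints(cv2.minAreaRect(c)); print(' box',np.round(b).tolist())
            print('  w',[np.round(pix2world(s,p,{'wing':.187,'boiler':.12,'switchbox':.04}[l])[:2],4).tolist() for p in b])
E
```

```text
3.175 [0.53515803 0.0431274  0.37645189] [-1.79974443e+02  6.50965474e-03  1.15989518e+02] [ 2.55432931e+01  3.82793129e+00 -1.69111213e+00  6.73944772e-03
 -8.45064619e+01 -8.95544230e+01]
wrist wing [([0.555, 0.042, 0.177], 0.92)]
 box [[232.0, 165.0], [269.0, 165.0], [269.0, 207.0], [232.0, 207.0]]
  w [[0.5407, 0.0093], [0.5211, 0.0495], [0.5694, 0.0735], [0.5899, 0.0315]]
wrist cap [([0.546, 0.043, 0.153], 0.68)]
wrist boiler [([0.576, 0.031, 0.123], 0.84)]
 box [[128.0, 225.0], [230.0, 87.0], [340.0, 168.0], [238.0, 306.0]]
  w [[0.712, -0.0968], [0.46, -0.0371], [0.4911, 0.1512], [0.7725, 0.1183]]
wrist valve_top [([0.687, 0.062, 0.155], 0.72)]
wrist switchbox [([0.481, -0.301, 0.044], 0.73)]
 box [[37.0, 0.0], [102.0, 0.0], [102.0, 49.0], [37.0, 49.0]]
  w [[0.4698, -0.3673], [0.4285, -0.2731], [0.4944, -0.251], [0.5382, -0.3482]]
wrist heater_tip [([0.372, -0.043, 0.019], 0.51), ([0.681, -0.347, 0.034], 0.44)]
top wing [([0.551, 0.044, 0.17], 0.77)]
 box [[220.0, 170.0], [229.0, 161.0], [241.0, 173.0], [232.0, 182.0]]
  w [[0.5591, 0.0796], [0.5889, 0.0492], [0.546, 0.0108], [0.5167, 0.0412]]
top cap [([0.547, 0.042, 0.158], 0.86), ([0.426, -0.341, 0.142], 0.26)]
top boiler [([0.548, 0.021, 0.124], 0.97), ([0.43, -0.335, 0.139], 0.38)]
 box [[201.0, 199.0], [210.0, 138.0], [267.0, 146.0], [258.0, 207.0]]
  w [[0.4789, 0.1534], [0.6983, 0.1191], [0.6582, -0.0817], [0.4415, -0.0406]]
top valve_top []
top switchbox [([0.257, -0.427, 0.042], 0.92), ([0.278, -0.25, 0.041], 0.63), ([0.454, -0.319, 0.038], 0.59)]
 box [[350.0, 248.0], [371.0, 234.0], [391.0, 264.0], [370.0, 278.0]]
  w [[0.2952, -0.3623], [0.3412, -0.4425], [0.2316, -0.5041], [0.1871, -0.4242]]
top heater_tip [([0.247, -0.272, 0.141], 0.66), ([0.24, -0.451, 0.137], 0.6), ([0.43, -0.335, 0.141], 0.51)]
```

View pics/wrist1.png

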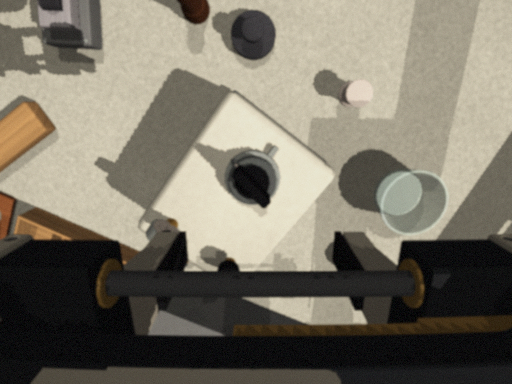

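```bash
python3 - <<'E'
from h import *
s=snap('wrist'); print('cam',s['T'][:3,3], s['T'][:3,2])
im=s['pixels']
g=cv2.resize(im[80:240,140:350],None,fx=3.8,fy=3.7,interpolation=cv2.INTER_CUBIC)
g=cv2.resize(im[85:235,145:345],None,fx=4,fy=4,interpolation=cv2.INTER_CUBIC); cv2.imwrite('pics/crop1.png',cv2.convertScaleAbs(g,alpha=1.6,beta=15))
E
```

```text
cam [0.46171257 0.00804998 0.53536915] [ 0.26953112  0.13142752 -0.95398102]
```

View pics/crop1.png

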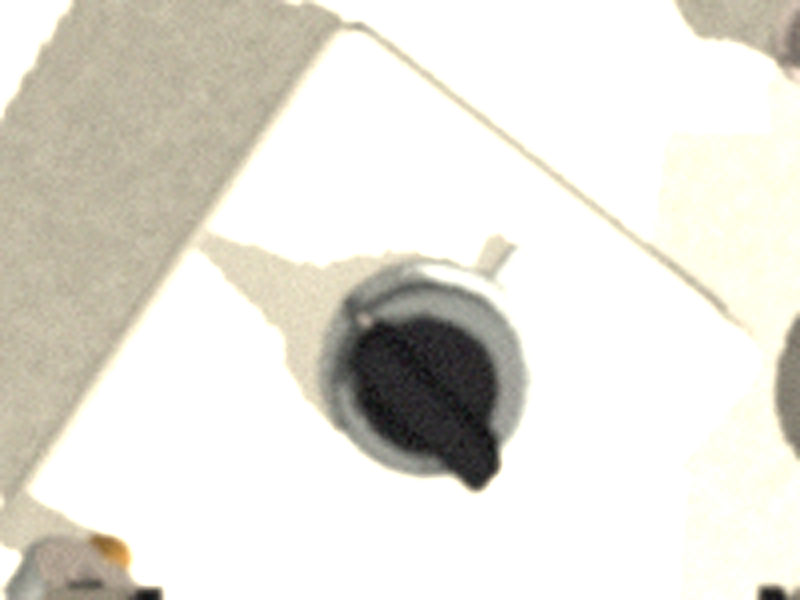

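```bash
python3 - <<'E'
from h import *
s=snap('wrist')
P=lambda x,y,z:pix2world(s,(145+x/4-.4,85+y/4-.4),z)[:2]
def ang(a,b,z):
    d=P(*b,z)-P(*a,z); return np.degrees(np.arctan2(d[1],d[0])), np.linalg.norm(d)
print('near edge',ang((375,32),(740,325),.12)); print('left edge',ang((335,40),(30,487),.12))
print('bar edges',ang((400,340),(492,440),.187),ang((360,390),(465,487),.187), ang((375,325),(490,475),.187))
print('corner',P(345,25,.12),P(750,330,.12))
print('rib',P(355,312,.14),'lug',P(497,258,.135),'skirt mid',P(425,370,.14),'disc',P(425,385,.152), 'bar mid',P(430,400,.187))
E
```

```text
near edge (np.float64(78.21351837945188), np.float64(0.16414054620113683))
left edge (np.float64(-11.091151922744569), np.float64(0.20048711216992887))
bar edges (np.float64(67.45602872822421), np.float64(0.04251647141901901)) (np.float64(71.52094043521589), np.float64(0.04526879127429211)) (np.float64(62.13379163328636), np.float64(0.059500613190430804))
corner [ 0.46430876 -0.03385825] [0.49549014 0.1410439 ]
rib [0.54771312 0.00971233] lug [0.51052402 0.04566318] skirt mid [0.5556997  0.04003732] disc [0.55756011 0.04130532] bar mid [0.55245106 0.04170596]
```

carry_out([
  [0, 0, 10, 6, 0, -20, 0],
  [0, 0, 20, 12, -1, -50, 0],
  [0, 0, 30, 18, -2, -80, 0],
  [0, 0, 40, 22, -3, -100, 0],
  [0, 0, 42, 22, -3, -110, 0],
  [0, 0, 42, 22, -3, -110, 0],
  [0, 0, 42, 22, -3, -110, 0],
])

```text
clock: 5.15
tool_pos: [0.5577, 0.0402, 0.2676]
orientation: [180.0, 0.1, 157.8]
force: [-0.5, 0.1, 0.7]
opening: 0.0875
```

```bash
python3 - <<'E'
from h import *
o=ctrl.get_obs(); print(o['tool_pos'],o['orientation'],o['joint_pos'])
s=snap('wrist'); im=s['pixels']; np.save('s2.npy',s,allow_pickle=True)
print(s['T'][:3,3])
for l in ['wing','cap']: print(l,[(np.round(d['centre'],4).tolist(),round(d['confidence'],2)) for d in ctrl.search_frame(s,l)][:3])
u=(256,200)
# project nominal axis point
n=np.array([.557,.040,.187]); c=s['T'][:3,:3].T@(n-s['T'][:3,3]); uv=cv2.projectPoints(c[None],np.zeros(3),np.zeros(3),np.array(s['intrinsics']),np.array(s['dist']))[0].ravel(); print(uv)
x0=int(max(0,min(512-200,uv[0]-100))); y0=int(max(0,min(384-150,uv[1]-75))); print(x0,y0)
g=cv2.resize(im[y0:y0+150,x0:x0+200],None,fx=4,fy=4,interpolation=cv2.INTER_CUBIC); cv2.imwrite('pics/crop2.png',cv2.convertScaleAbs(g,alpha=2,beta=10))
E
```

```text
[0.55767229 0.04015367 0.26763047] [1.79952350e+02 7.39308439e-02 1.57827904e+02] [ 2.41954562e+01  8.16543413e+00 -1.05427758e+01  2.17913729e-02
 -7.12062884e+01 -4.63745262e+01]
[ 0.52657026 -0.0349208   0.42638287]
wing [([0.5566, 0.0394, 0.1744], 0.73)]
cap [([0.555, 0.0403, 0.1539], 0.8)]
[260.04800049 200.58501862]
160 125
```

View pics/crop2.png

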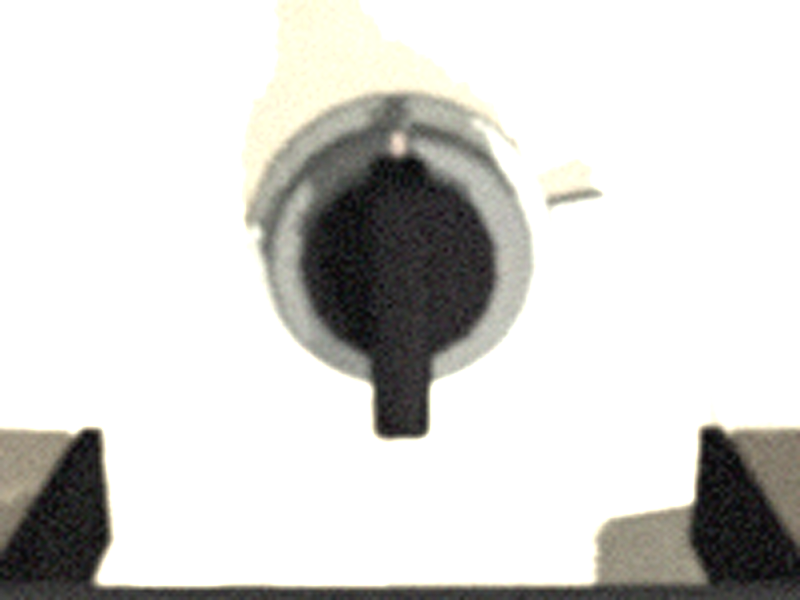

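carry_out([
  [0, 0, 0, 0, 0, -40, 0],
  [0, 0, 0, 0, 0, -80, 0],
  [0, 0, 0, 0, 0, -100, 0],
  [0, 0, 0, 0, 0, -108, 0],
  [0, 0, 0, 0, 0, -108, 0],
  [0, 0, 0, 0, 0, -108, 0.5],
  [0, 0, 0, 0, 0, -108, 1],
  [0, 0, 0, 0, 0, -108, 1],
  [0, 0, 0, 0, 0, -108, 1],
  [0, 0, 0, 0, 0, -108, 1],
  [0, 0, 0, 0, 0, -108, 1],
  [0, 0, 0, 0, 0, -108, 1],
])

```text
clock: 6.8
tool_pos: [0.5572, 0.0401, 0.1585]
orientation: [-180.0, -0.0, 157.9]
force: [0.9, -0.1, 0.1]
opening: 0.0232
```

carry_out([
  [0, 0, 0, 0, 0, 0, 1],
  [0, 0, 0, 0, 0, 0, 1],
  [0, 0, 0, 0, 0, 0, 1],
  [0, 0, 0, 0, 0, 0, 1],
  [0, 0, 0, 0, 0, 0, 1],
])

```text
clock: 7.42
tool_pos: [0.5577, 0.0399, 0.1586]
orientation: [180.0, 0.0, 157.9]
force: [5.0, -3.1, -3.7]
opening: 0.0136
```

carry_out([
  [0, 0, -5, 0, 0, 0, 1],
  [0, 0, -11, 0, 0, 0, 1],
  [0, 0, -17, 0, 0, 0, 1],
  [0, 0, -23, 0, 0, 0, 1],
  [0, 0, -29, 0, 0, 0, 1],
  [0, 0, -35, 0, 0, 0, 1],
  [0, 0, -41, 0, 0, 0, 1],
  [0, 0, -47, 0, 0, 0, 1],
  [0, 0, -53, 0, 0, 0, 1],
  [0, 0, -59, 0, 0, 0, 1],
  [0, 0, -64, 0, 0, 0, 1],
  [0, 0, -68, 0, 0, 0, 1],
  [0, 0, -70, 0, 0, 0, 1],
  [0, 0, -70, 0, 0, 0, 1],
])

```text
clock: 9.18
tool_pos: [0.5563, 0.0423, 0.1586]
orientation: [-179.9, -0.2, 87.9]
force: [-5.2, 9.5, 3.7]
opening: 0.0137
```

```bash
python3 -c "
from h import *
o=ctrl.get_obs();print(o['orientation'],o['joint_pos'][5],o['force'],o['moment'],o['tau'][5])"
```

```text
[-179.94289241   -0.18209551   87.93505328] -116.2584012686836 [-5.22769276  9.52491616  3.73960165] [3.82050733 1.76906097 0.17534804] -0.4284595884382725
```

carry_out([
  [0, 0, -4, 0, 0, 0, 1],
  [0, 0, -8, 0, 0, 0, 1],
  [0, 0, -12, 0, 0, 0, 1],
  [0, 0, -16, 0, 0, 0, 1],
  [0, 0, -16, 0, 0, 0, 1],
])

```text
clock: 9.8
tool_pos: [0.5565, 0.0429, 0.1586]
orientation: [-179.9, -0.2, 71.9]
force: [-4.6, 13.9, 3.5]
opening: 0.0143
```

```bash
python3 -c "
from h import *
o=ctrl.get_obs();print(o['orientation'],o['joint_pos'][5],o['force'],o['moment'],o['tau'][5])"
```

```text
[-179.904642     -0.21533522   71.92752219] -132.27654242472866 [-4.64894569 13.86783502  3.48684165] [4.90265478 1.84241404 0.26948956] -0.7478492148220539
```

carry_out([
  [0, 0, -3, 0, 0, 0, 1],
  [0, 0, -3, 0, 0, 0, 1],
])

```text
clock: 10.05
tool_pos: [0.5566, 0.0431, 0.1586]
orientation: [-179.9, -0.2, 68.9]
force: [-4.4, 12.7, 3.7]
opening: 0.0139
```

```bash
python3 -c "
from h import *
o=ctrl.get_obs();print(o['orientation'],o['joint_pos'][5],o['force'],o['moment'],o['tau'][5])"
```

```text
[-179.8942878    -0.23032064   68.92151209] -135.28000954069088 [-4.36643503 12.68177635  3.68358062] [4.98781814 1.80380038 0.1293838 ] -0.43203125707805157
```

carry_out([
  [0, 0, -3, 0, 0, 0, 1],
  [0, 0, -3, 0, 0, 0, 1],
])

```text
clock: 10.3
tool_pos: [0.5566, 0.0432, 0.1586]
orientation: [-179.9, -0.2, 65.9]
force: [-5.6, 15.2, 3.3]
opening: 0.0141
```

```bash
python3 -c "
from h import *
o=ctrl.get_obs();print(o['orientation'],o['joint_pos'][5],o['force'],o['moment'],o['tau'][5])"
```

```text
[-179.88477352   -0.23997599   65.90275752] -138.29286759423724 [-5.59446305 15.21083705  3.32089919] [ 5.2100179   1.82219933 -0.08503712] -0.24689792655408382
```

carry_out([
  [0, 0, -4, 0, 0, 0, 1],
  [0, 0, -8, 0, 0, 0, 1],
  [0, 0, -12, 0, 0, 0, 1],
  [0, 0, -14, 0, 0, 0, 1],
  [0, 0, -14, 0, 0, 0, 1],
])

```text
clock: 10.92
tool_pos: [0.557, 0.0437, 0.1586]
orientation: [-179.8, -0.3, 51.9]
force: [-3.8, 15.8, 2.6]
opening: 0.0137
```

```bash
python3 -c "
from h import *
o=ctrl.get_obs();print(o['orientation'],o['joint_pos'][5],o['force'],o['moment'],o['tau'][5])"
```

```text
[-179.83583577   -0.26556429   51.92342979] -152.2749494509945 [-3.79885596 15.83574387  2.62209137] [ 5.89678062  1.56062147 -0.03358029] -0.17416052520275116
```

Open, rise and check.

carry_out([
  [0, 0, 0, 0, 0, 0, 0.8],
  [0, 0, 0, 0, 0, 0, 0.5],
  [0, 0, 0, 0, 0, 0, 0],
  [0, 0, 0, 0, 0, 0, 0],
  [0, 0, 0, 0, 0, 0, 0],
  [0, 0, 0, 0, 0, 0, 0],
  [0, 0, 0, 0, 0, 0, 0],
  [0, 0, 0, 0, 0, 30, 0],
  [0, 0, 0, 0, 0, 70, 0],
  [0, 0, 0, 0, 0, 110, 0],
  [0, 0, 0, 0, 0, 110, 0],
  [0, 0, 0, 0, 0, 110, 0],
])

```text
clock: 12.42
tool_pos: [0.5569, 0.0401, 0.2682]
orientation: [-180.0, -0.0, 51.9]
force: [0.4, 0.7, -0.5]
opening: 0.0876
```

```bash
python3 - <<'E'
from h import *
o=ctrl.get_obs(); print(o['tool_pos'],o['orientation'],o['joint_pos'])
s=snap('wrist'); im=s['pixels']
n=np.array([.557,.040,.187]); c=s['T'][:3,:3].T@(n-s['T'][:3,3]); uv=cv2.projectPoints(c[None],np.zeros(3),np.zeros(3),np.array(s['intrinsics']),np.array(s['dist']))[0].ravel(); print(uv)
x0,y0=160,125
g=cv2.resize(im[y0:y0+150,x0:x0+200],None,fx=4,fy=4,interpolation=cv2.INTER_CUBIC); cv2.imwrite('pics/crop3.png',cv2.convertScaleAbs(g,alpha=2,beta=10))
s=snap('scene')
for l in ['switchbox','heater_tip']: print(l,[(np.round(d['centre'],4).tolist(),round(d['confidence'],2)) for d in ctrl.search_frame(s,l)][:4])
E
```

```text
[0.55692169 0.04005374 0.26819771] [-1.79973895e+02 -3.41874907e-03  5.19360388e+01] [ 2.41864347e+01  8.14131681e+00 -1.04777335e+01 -2.60565847e-02
 -7.13900804e+01 -1.52242078e+02]
[259.3742423  202.39207622]
switchbox [([0.2936, -0.4262, 0.0411], 0.93), ([0.3109, -0.2528, 0.0379], 0.85), ([0.4824, -0.3227, 0.0399], 0.58), ([0.6553, 0.029, 0.117], 0.58)]
heater_tip [([0.2481, -0.4469, 0.1286], 0.68), ([0.3935, 0.1466, 0.0274], 0.54)]
```

View pics/crop3.png

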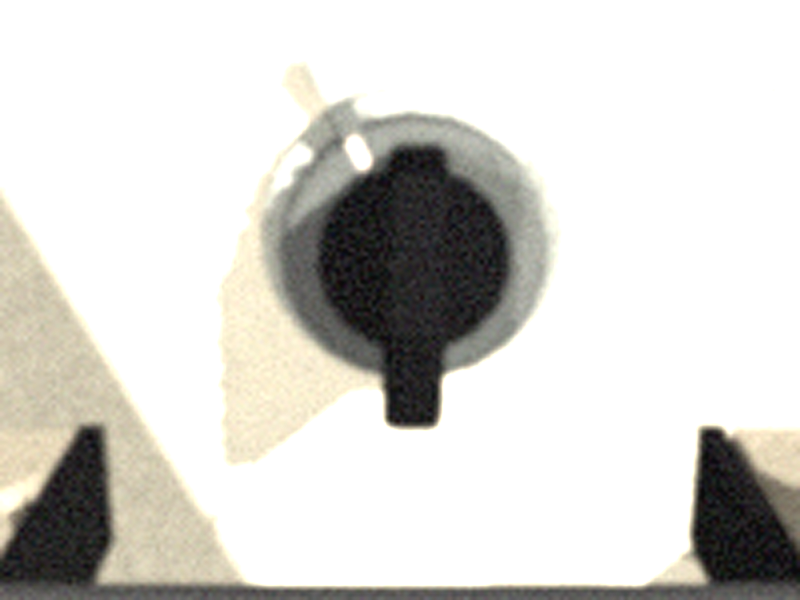

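carry_out([
  [0, 0, 6, -16, -50, 35, 0],
  [0, 0, 12, -32, -105, 60, 0],
  [0, 0, 18, -48, -160, 60, 0.5],
  [0, 0, 24, -64, -215, 60, 1],
  [0, 0, 30, -80, -265, 60, 1],
  [0, 0, 36, -96, -315, 60, 1],
  [0, 0, 38, -110, -360, 60, 1],
  [0, 0, 38, -117, -370, 60, 1],
  [0, 0, 38, -117, -370, 60, 1],
  [0, 0, 38, -117, -370, 60, 1],
])

```text
clock: 13.88
tool_pos: [0.4406, -0.3292, 0.3284]
orientation: [-180.0, -0.0, 90.0]
force: [-0.7, -0.8, 0.7]
opening: 0.0133
```

```bash
python3 - <<'E'
from h import *
o=ctrl.get_obs(); print(o['tool_pos'],o['orientation'],o['joint_pos'])
s=snap('wrist'); im=s['pixels']; print(s['T'][:3,3])
import pickle; pickle.dump({k:s[k] for k in('intrinsics','dist','T')},open('s4.pkl','wb'))
cv2.imwrite('pics/w4.png',cv2.resize(cv2.convertScaleAbs(im,alpha=1.5,beta=10),None,fx=1.5,fy=1.5))
for l in ['switchbox','heater_tip']: print(l,[(np.round(d['centre'],4).tolist(),round(d['confidence'],2)) for d in ctrl.search_frame(s,l)][:4])
E
```

```text
[ 0.44057515 -0.32922461  0.32840172] [-1.79993349e+02 -1.29767854e-02  8.99693532e+01] [-1.63674333e+01  5.81500204e+00 -5.48317397e+00 -1.07908997e-02
 -7.87118564e+01 -7.36610996e+01]
[ 0.35876124 -0.32843675  0.48723192]
switchbox [([0.452, -0.3304, 0.04], 0.89), ([0.2739, -0.4301, 0.0498], 0.67), ([0.2852, -0.2701, 0.0436], 0.63)]
heater_tip [([0.4301, -0.3384, 0.145], 0.79), ([0.258, -0.27, 0.111], 0.66), ([0.248, -0.4426, 0.094], 0.5)]
```

View pics/w4.png

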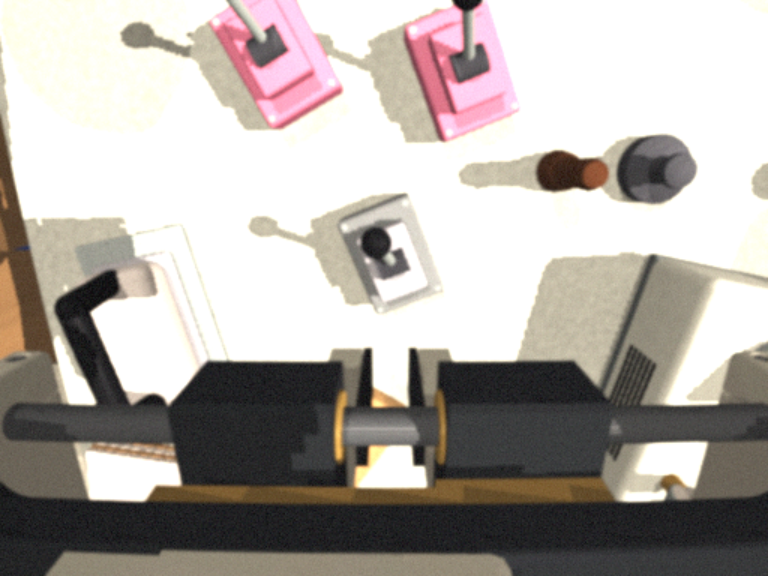

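```bash
python3 - <<'E'
from h import *; import pickle
s=pickle.load(open('s4.pkl','rb'))
P=lambda x,y,z:pix2world(s,((x+.5)/1.5-.5,(y+.5)/1.5-.5),z)[:2]
c=[P(x,y,.04) for x,y in((342,220),(405,196),(441,288),(380,312))]
print(np.round(c,4)); m=sum(c)/4; e=(c[2]-c[1]+c[3]-c[0])/2; a=np.arctan2(e[1],e[0]);print(m,np.linalg.norm(e),np.degrees(a))
t=P(376,242,.135); ex=np.array([np.cos(a),np.sin(a)]);ey=np.array([-ex[1],ex[0]])
print('tip',t,'in box',(t-m)@ex,(t-m)@ey)
for d in(-75,-39,39): print(d,m+d*ex/1000)
E
```

```text
[[ 0.4221 -0.3773]
 [ 0.3982 -0.3134]
 [ 0.4944 -0.2742]
 [ 0.5215 -0.3394]]
[ 0.45903698 -0.3260806 ] 0.10512744334077458 21.506788431203063
tip [ 0.42651964 -0.33984386] in box -0.03529906020426839 -0.0008837459085968894
-75 [ 0.38925892 -0.35357646]
-39 [ 0.42275239 -0.34037845]
39 [ 0.49532157 -0.31178276]
```

carry_out([
  [0, 0, 8, -26, -12, 0, 1],
  [0, 0, 16, -52, -25, -30, 1],
  [0, 0, 21.5, -52, -25, -80, 1],
  [0, 0, 21.5, -52, -25, -130, 1],
  [0, 0, 21.5, -52, -25, -180, 1],
  [0, 0, 21.5, -52, -25, -210, 1],
  [0, 0, 21.5, -52, -25, -210, 1],
  [0, 0, 21.5, -52, -25, -210, 1],
])

```text
clock: 15.02
tool_pos: [0.3894, -0.3552, 0.12]
orientation: [179.9, 0.1, 111.5]
force: [-0.6, -0.4, 0.2]
opening: 0.0003
```

carry_out([
  [0, 0, 0, 9, 4, 0, 1],
  [0, 0, 0, 19, 7, 0, 1],
  [0, 0, 0, 28, 11, 0, 1],
  [0, 0, 0, 37, 15, 0, 1],
  [0, 0, 0, 47, 18, 0, 1],
  [0, 0, 0, 56, 22, 0, 1],
  [0, 0, 0, 65, 26, 0, 1],
  [0, 0, 0, 72, 28, 0, 1],
  [0, 0, 0, 76, 30, 0, 1],
  [0, 0, 0, 76, 30, 0, 1],
])

```text
clock: 16.27
tool_pos: [0.4645, -0.3248, 0.1185]
orientation: [180.0, -0.0, 111.5]
force: [-0.1, 0.4, -0.6]
opening: 0.0002
```

carry_out([
  [0, 0, 0, 3, 1, 0, 1],
  [0, 0, 0, 5, 2, 0, 1],
  [0, 0, 0, 5, 2, 0, 1],
])

```text
clock: 16.65
tool_pos: [0.4694, -0.323, 0.1186]
orientation: [180.0, 0.0, 111.4]
force: [-0.0, -0.1, -0.7]
opening: -0.0001
```

carry_out([
  [0, 0, 0, 2, 1, 0, 1],
  [0, 0, 0, 4, 1.5, 0, 1],
  [0, 0, 0, 4, 1.5, 0, 1],
])

```text
clock: 17.02
tool_pos: [0.4735, -0.3214, 0.1186]
orientation: [180.0, 0.0, 111.4]
force: [-0.4, 0.0, -0.5]
opening: 0.0003
```

```bash
python3 - <<'E'
from h import *
s=snap('scene'); im=s['pixels']
print([(np.round(d['centre'],4).tolist(),round(d['confidence'],2)) for d in ctrl.search_frame(s,'heater_tip')][:4])
cv2.imwrite('pics/s5.png',cv2.resize(im[100:250,100:300],None,fx=4,fy=4,interpolation=cv2.INTER_CUBIC))
E
```

```text
[([0.2592, -0.2659, 0.1203], 0.55)]
```

View pics/s5.png

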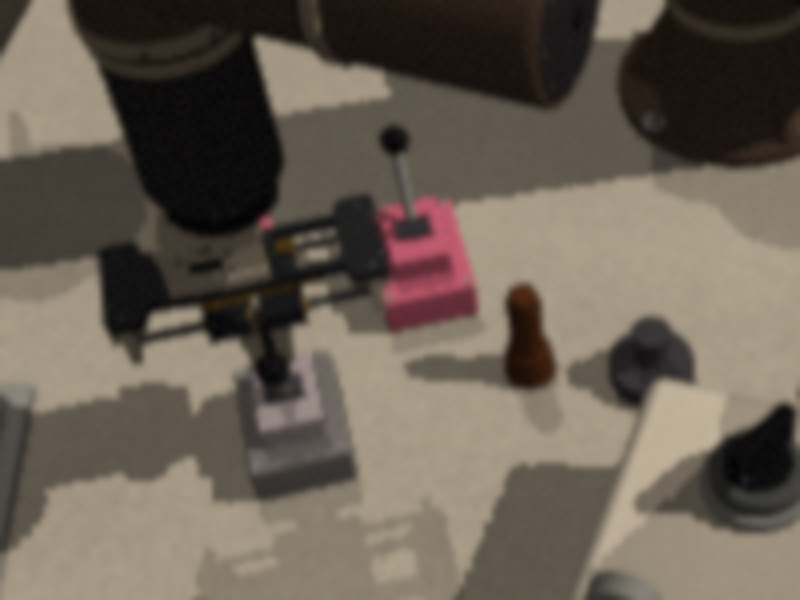

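carry_out([
  [0, 0, 0, 2, 1, 0, 1],
  [0, 0, 0, 4, 1.5, 0, 1],
  [0, 0, 0, 4, 1.5, 0, 1],
])

```text
clock: 17.5
tool_pos: [0.4757, -0.3202, 0.1183]
orientation: [-179.8, -0.1, 111.4]
force: [-5.5, -2.3, 1.2]
opening: 0.0003
```

carry_out([
  [0, 0, 0, 2, 1, 0, 1],
  [0, 0, 0, 3, 1, 0, 1],
  [0, 0, 0, 3, 1, 0, 1],
])

```text
clock: 17.88
tool_pos: [0.4762, -0.3199, 0.1182]
orientation: [-179.6, -0.1, 111.4]
force: [-12.7, -6.9, 4.2]
opening: 0.0007
```

At the stop (force opposes along the box's x). Back off, rise, check.

carry_out([
  [0, 0, 0, -10, -4, 0, 1],
  [0, 0, 0, -30, -12, 0, 1],
  [0, 0, 0, -55, -22, 20, 1],
  [0, 0, 0, -80, -30, 70, 1],
  [0, 0, 0, -80, -30, 130, 1],
  [0, 0, 0, -60, -20, 190, 1],
  [0, 0, 0, -35, -10, 210, 1],
  [0, 0, 0, -35, -10, 210, 1],
  [0, 0, 0, -35, -10, 210, 1],
])

```text
clock: 19.0
tool_pos: [0.4444, -0.3288, 0.3276]
orientation: [-180.0, -0.1, 111.5]
force: [-0.7, 0.2, -0.4]
opening: 0.0004
```

```bash
python3 - <<'E'
from h import *
s=snap('wrist'); im=s['pixels']
m=np.array([.459,-.326]); ex=np.array([.930,.367])
for d in ctrl.search_frame(s,'heater_tip')[:4]: c=np.array(d['centre']); print(np.round(c,4),round(d['confidence'],2),'box x',(c[:2]-m)@ex)
cv2.imwrite('pics/w6.png',cv2.resize(cv2.convertScaleAbs(im,alpha=1.5,beta=10),None,fx=1.5,fy=1.5))
o=ctrl.get_obs(); print(o['clock'],o['force'],o['tool_pos'])
E
```

```text
[ 0.4873 -0.3187  0.1401] 0.8 box x 0.028998100000000006
[ 0.2487 -0.2709  0.1353] 0.57 box x -0.17535730000000002
19.1 [ 0.57353694  0.6740384  -0.1775708 ] [ 0.44418067 -0.32895891  0.32744273]
```

View pics/w6.png

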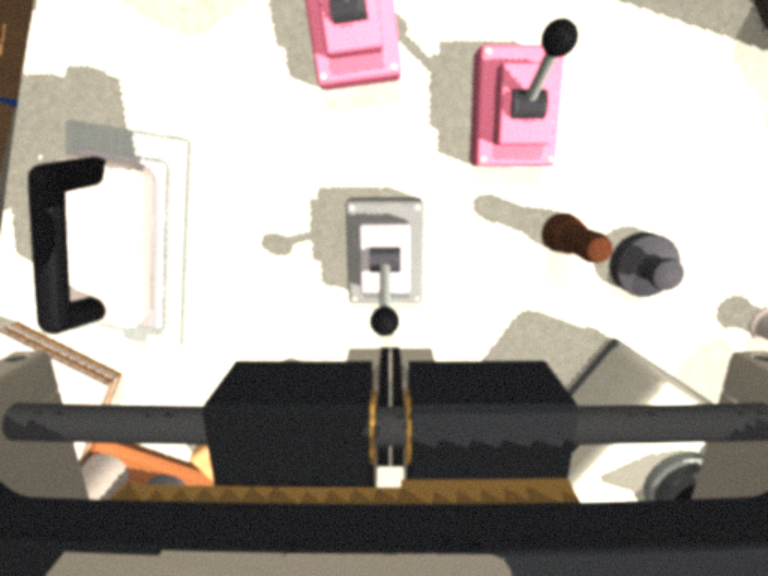

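```bash
python3 - <<'E'
from h import *
s=snap('wrist'); m=np.array([.459,-.326]); ex=np.array([.930,.367])
P=lambda x,y,z:pix2world(s,((x+.5)/1.5-.5,(y+.5)/1.5-.5),z)[:2]
c=[P(x,y,.04) for x,y in((347,198),(423,198),(423,302),(347,302))]; print(sum(c)/4)
for z in(.13,.134,.138): print(z,(P(385,320,z)-sum(c)/4)@ex)
E
```

```text
[ 0.45892453 -0.32746452]
0.13 0.0409690926404547
0.134 0.039436184960527344
0.138 0.03790327728059997
```

```bash
python3 -c "
from h import *
print(ctrl.close_job())"
```

```text
the job is handed in; nothing more can be done
None
```

The cap is screwed home with one click and the heater lever is on; the job was handed in at about 19 s of the 64 s allowed. `close_job` gives no verdict.

- **Cap:** I gripped the wing and turned it about 106° clockwise. The turning moment rose to 0.27 N m and then dropped and reversed, which marks a single tooth passing. I stopped near the first notch and let go. The wrist picture afterwards showed the rib pointing at the lug and the wing slipped about 28° (0.5 rad).
- **Heater lever:** I pushed the grey box's lever with closed fingers until it met its stop, at about 14 N, then backed off and rose clear. My own reading of the last picture puts the ball 39 to 40 mm on the box's +x side, which is the on stop.
- **Disagreement:** the network's estimate for the ball was 29 mm (about 0.87 rad), which would only just pass. I trusted the pixel reading, since it agrees with the stop force.
- **Other things:** the wrist force read near zero at the end. I saw no contact with the valve knob or the bystanders, but I did not measure either again.

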